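Zero the stud head, then rock the angle gauge to its set fork

TASK

Turn the crowned stud on the swivel block until its pointer stands on the long zero line that faces the robot. Then take the angle gauge by its grip, rest the middle of its foot on the crown of the stud, square to the stud, and rock it sideways until its swinging pointer settles between the two prongs of the set fork on the dial. Finish holding it there, steady and still bearing on the stud: do not let go, keep the head on zero, do not tip the gauge over and leave the other things on the bench where they are.

Things in the scene. Friction and masses are not known exactly. Their poses are not given: they have to be found in the camera images.
- stud_block: fixed block that carries the swivel stud: dark steel plate 112x112x20 mm with a round aluminium scale plate 104 mm across and 4 mm thick on it (top of the scale at 24 mm). Origin at the middle of its underside; its -x side faces the robot (yaw within 0.3 rad) and carries the long zero line and shorter lines every 15 degrees.
- head (a joint): turn of the swivel head on the block in rad about the vertical, counterclockwise seen from above positive; 0 = its pointer is on the zero line, stud along the block's x. Within +-1.6. Stiff friction (0.15 N m), stays where it is left. On zero means within 0.08 rad.
- stud_top (a point): middle of the crown (highest line) of the stud, on the axis of the head, 69.5 mm above the bench. The stud is a plain steel bar standing on a 68 mm disc (top of the disc 29.5 mm above the bench): 40 mm long along its x, 24 mm wide along its y with flat parallel sides up to 57.5 mm above the bench, then a half-round crown of radius 12 mm running along x. Axes turn with the head; the pointer on the disc points along -x. Take it by the two flat sides to turn it.
- gauge_centre (a point): middle (74 mm up) of the loose angle gauge, 148 mm tall, 0.35 to 0.65 kg: foot 46x80x10 mm (x by y by z) flat underneath, grey case 96 mm wide and 30 mm thick up to 104 mm, white dial on its -x side, which faces the robot; on top a black ribbed grip 30 mm (x) by 22 mm (y), from 104 to 148 mm above the foot's underside. z is up the gauge, y to the left seen from the robot.
- gauge_foot (a point): middle of the underside of the gauge's foot, same axes as gauge_centre, which lies 74 mm above it along z.
- pointer (a joint): angle in rad of the black pendulum pointer in the gauge about the gauge's x axis; it hangs plumb from a pivot 80 mm above the foot's underside, so it reads 0 with the gauge upright and positive (tip to the left, seen from the robot) when the top of the gauge leans to the left: lean of 0.2 rad to the left reads +0.2. Light, swings out in under 1 s. Free within +-0.7.
- fork (a joint): angle in rad of the set fork on the dial, counted as for the pointer; already set to between 0.14 and 0.32, stiff, nothing to move. The pointer is between the prongs when the two angles agree within 0.055 rad.
- pointer_tip (a point): tip of the pendulum pointer, 58 mm from its pivot, in the gauge.
- fork_mid (a point): middle of the gap between the two prongs of the set fork, a small dark U with prongs 14 mm long and 9 mm clear, 58 mm from the pointer's pivot.
- gauge: the loose angle gauge (see gauge_centre); origin in the middle of the underside of its foot.
- ref_block: bystander: pale flat reference block 35x50x12 mm lying flat between the stud block and the gauge; leave it alone.
- stamp: bystander: small upright stamp with a wooden handle, 22x30x62 mm, behind the work; leave it alone.
- oil: bystander: small upright oil bottle 32 mm across and 77 mm tall, behind the work; leave it alone.
Mind the look-alikes: they are no part of the job. Leave any red look-alike of the gauge alone.

How it is judged:
On the way, in this order (a step that is already met when the one before it is completed fails the run):
1. the stud head is turned until its pointer stands on zero, with the gauge still standing on the bench (value of joint head between -0.08 and 0.08 rad and height (world z) of gauge_foot below 0.01 m), for 0.2 s.
2. the gauge, held in the fingers, bears on the stud and its pointer has settled between the prongs of the fork (contact force between gauge and stud_block above 0.8 N and contact force between the fingers and gauge above 2 N and horizontal distance between gauge_foot and stud_top below 0.022 m and height (world z) of gauge_foot above 0.055 m and angle between the x axis of gauge_foot and the x axis of stud_top, either way round below 0.2 rad and distance between pointer_tip and fork_mid below 0.0032 m and value of joint head between -0.08 and 0.08 rad and linear speed of gauge below 0.02 m/s and angular speed of gauge below 0.1 rad/s and velocity of joint pointer between -0.2 and 0.2 rad/s), for 0.5 s.
At the end, for the whole second after the job is handed in: Held by the fingers (>2 N), foot bearing on the stud (>0.8 N), its middle within 22 mm of the stud's middle from above, over 55 mm up, x axes within 0.2 rad; pointer tip within 3.2 mm (0.055 rad) of the fork's middle, swinging under 0.2 rad/s; gauge still; head within 0.08 rad of zero (all of step 2); the arm keeps its last pose, push and grip.
It fails at once if the gauge is tipped over (angle between gauge_centre's own z axis and vertical above 0.7 rad).
It fails at once if a bystander is pushed or knocked over (distance of any of ref_block, stamp, oil from where it was at the start of the episode above 0.03 m or angle between any of ref_block, stamp, oil's own z axis and vertical above 0.5 rad).
It also fails if it takes over 54 s, if anything falls off the work surface, if the arm or the gripper's body presses on something with over 40 N, if the wrist force passes 120 N, or if a joint passes its speed limit or range.

ROBOT

A 7-joint arm with a two-finger parallel gripper is mounted at the origin on a cart in front of the work surface, level with it; the furniture and walls round the work are solid. World frame = base frame: x ahead of the robot, y to its left, z up, the work surface at z = 0. Lengths are in m, angles in rad, forces in N, time in s.
With the tool pointing down it reaches from about 0.375 to 0.925 m from the base axis. Payload 3.1 kg.
Tool frame: the origin (TCP) lies at the very end of the fingers, on their centre line; the grasp point (between the pads) lies 19 mm behind it (grip_depth is the distance from the TCP to the grasp point, in m); z points along the fingers, y is the line along which they close (so a half turn about z gives the same grasp; the last joint's range is limited). The gripper opens to 85 mm and grips with 20 to 120 N. Pads are 22 mm wide; open, the fingers measure 114 mm over their backs; the gripper's body (76 mm by 85 mm) begins 54 mm behind the grasp point. The pads swing forward as they close: fully open they stand 13 mm farther back than shut.
Start: joints at [-1.234, 0.383, 0.044, 1.598, -0.018, 1.161, -0.05], TCP at [0.274, 0.59, 0.231] pointing down, gripper open.
Joint ranges: [-2.61, 2.61], [-0.41, 2.15], [-1.48, 1.57], [0, 2.5], [-1.57, 4.71], [0.05, 1.97], [-2.85, 2.85]. Speed limits (rad/s): [2.79, 2.79, 3.14, 3.14, 3.14, 3.14, 3.14].

INTERFACE

Orientations are given as a unit quaternion [w, x, y, z].
In Python, from cell import state, grab_frame, finish_job, grip_depth gives the robot as it stands.
- The arm moves only by the tool jog_arm, never from a script. Its argument "targets" is a list of rows, each a list of 5 numbers: the shift along the tool's x, y, z in cm, then the turn about the tool's z in degrees, then the opening, from 0 (shut) to 1 (fully open). A call has exactly 8 rows; each row shifts and turns the commanded pose from where the row before left it, along the tool's axes as they then stand; what a row does not reach is not made up. A row lasts 1/8 s, in which the tool goes at most 62.5 mm and 10.7 degrees, less where a joint would pass 70% of its speed; a pose out of reach is approached as far as the arm can. A call is refused whole if a number of a shift passes 6.25 or a number of a turn 10.7, either way. A call with a gripper value outside its range is refused whole. The fingers move at their own pace and stop on an object; "force" is the grip in N (left out, the last holds). Time passes only in rows, so rows that do not move let the fingers close, or fill a call up. It gives the time, the measured TCP pose, the force, the opening and the grip force at its end, in the units of the state.
- state(): the state, without advancing time (a new reading comes with each control period).
- grab_frame(name): name is "scene" or "top" or "wrist"; returns a dict with "frame" (384x512x3 uint8, blue, green, red), "fx", "fy", "cx", "cy" (pixels), "k1" (the pictures are not rectified: a ray, as slopes to the right and down, at radius r is drawn at 1 + k1 r^2 times it, then the intrinsics apply), "rvec" (rotation vector, rad) and "tvec" (3), from world to camera coordinates, as OpenCV has them. Camera axes: x right, y down, z forward; pixel columns grow to the right and rows downward; lengths in m; the calibration is good to about 2 mm. A picture is of the moment at which its call begins. There is no depth.
- finish_job(): hands the job in; it is judged then, once.
The state is a dict: "clock": time; "joint_pos": joint angles; "joint_vel": joint speeds; "joint_efforts": joint torques, N m; "eef_pos": TCP position; "orientation": TCP orientation; "force": force on the tool from outside, world axes, zero at the start; "torque": the same for the moment, N m; "width": finger opening in m; "gripper_force": force on a finger pad.
Only numpy, scipy, OpenCV 4.12 (cv2) and the standard library are available. Lean on these libraries where they do the work, as an engineer would, in place of code of your own. Each camera call takes 0.05 s, during which the arm holds its last target. There are 200 camera calls.

## Working session

There is one attempt and no reset: what is moved stays moved. The work goes in short steps, Python scripts to look and compute and a tool call to move; the robot and the scene stay as the last step left them, time stands still between calls to the robot, and variables do not carry over. Pictures are saved under pics/ and viewed, at most 10 in all, crops included, and the job is handed in when it is done.

Besides the shell and the picture viewer there is one more tool, called after "Call:" as name(argument=value, ...) on one line, values as JSON. jog_arm: Moves the arm, as the interface text tells. Its arguments: {"type":"object","properties":{"targets":{"type":"array"},"force":{"type":"number"}},"required":["targets"]}

```bash
mkdir -p pics
cat > h.py <<'E'
import numpy as np, cv2
from cell import state, grab_frame, finish_job, grip_depth
from scipy.spatial.transform import Rotation as R
def shot(n,save,crop=None,s=1):
    f=grab_frame(n); im=f["frame"]
    if crop: x0,y0,x1,y1=crop; im=im[y0:y1,x0:x1]
    cv2.imwrite("pics/"+save,cv2.resize(im,None,fx=s,fy=s,interpolation=cv2.INTER_CUBIC)); 
    np.save("pics/"+save+".npy",f,allow_pickle=True); return f
def load(s): return np.load("pics/"+s+".npy",allow_pickle=True).item()
def ray(f,u,v):
    a=np.array([(u-f["cx"])/f["fx"],(v-f["cy"])/f["fy"]]); b=a.copy()
    for _ in range(20): b=a/(1+f["k1"]*(b@b))
    M=cv2.Rodrigues(np.array(f["rvec"],float))[0]; t=np.array(f["tvec"],float).ravel()
    return -M.T@t, M.T@np.array([b[0],b[1],1.])
def atz(f,u,v,z):
    o,d=ray(f,u,v); return o+d*(z-o[2])/d[2]
def proj(f,p):
    M=cv2.Rodrigues(np.array(f["rvec"],float))[0]; c=M@np.array(p,float)+np.array(f["tvec"],float).ravel()
    b=c[:2]/c[2]; b=b*(1+f["k1"]*(b@b)); return np.array([b[0]*f["fx"]+f["cx"],b[1]*f["fy"]+f["cy"]])
E
python3 - <<'E'
from h import *
a=shot("scene","s0.png"); b=shot("top","t0.png")
A=cv2.imread("pics/s0.png");B=cv2.imread("pics/t0.png")
cv2.imwrite("pics/st.png",cv2.resize(np.vstack([A,B]),(400*1,600)))
print(state(),grip_depth)
for f in(a,b): print(ray(f,256,192))
E
```

```text
{'clock': 0.1, 'joint_pos': array([-1.23380593,  0.38377351,  0.04386632,  1.59940412, -0.01789985,
        1.16116891, -0.04992061]), 'joint_vel': array([-0.00105471, -0.00076919,  0.00078303, -0.00357883, -0.00059101,
        0.00369953,  0.0006606 ]), 'joint_efforts': array([ 2.38457746e-03, -4.34728718e+01,  1.02911174e+00, -2.50452787e+01,
        1.08116938e-02,  5.55602397e-03, -7.68475502e-06]), 'eef_pos': array([0.27345738, 0.58875522, 0.23000607]), 'orientation': array([-1.87868307e-04,  2.15671098e-01,  9.76465352e-01, -1.16545705e-03]), 'force': array([-1.58581023, -0.56219844, -0.3129764 ]), 'torque': array([0.00898899, 0.01630479, 0.02023396]), 'gripper_force': 0.0, 'width': 0.0853280078541015} 0.0187
(array([ 0.06328418, -0.61015208,  0.97083019]), array([ 0.41790102,  0.49705705, -0.76056498]))
(array([0.26216171, 0.00526232, 1.34596744]), array([ 0.21361437, -0.00454772, -0.97695595]))
```

View pics/s0.png

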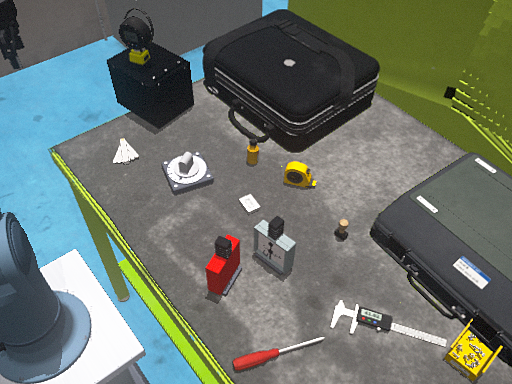

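View pics/t0.png

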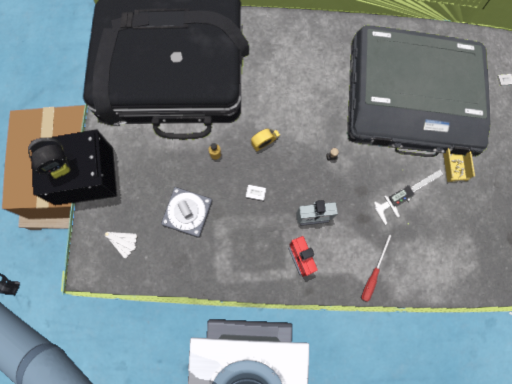

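The scene shows the stud block at scene (188,170), top (187,212). Two things could be the gauge: the grey one with the white dial at scene (274,247), top (318,212), and the red look-alike at scene (224,265), top (303,257). I choose the grey one and will check it in a close crop together with the stud.

Run:
```python
from h import *
a=load("s0.png")["frame"];b=load("t0.png")["frame"]
def c(im,x,y,w,h): return cv2.resize(im[y:y+h,x:x+w],(400,300),interpolation=cv2.INTER_CUBIC)
o=np.vstack([np.hstack([c(b,152,185,72,54),c(b,282,185,72,54)]),np.hstack([c(a,152,142,72,54),c(a,225,206,96,72)])])
cv2.imwrite("pics/c1.png",o)
```

```text
(no output)
```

View pics/c1.png

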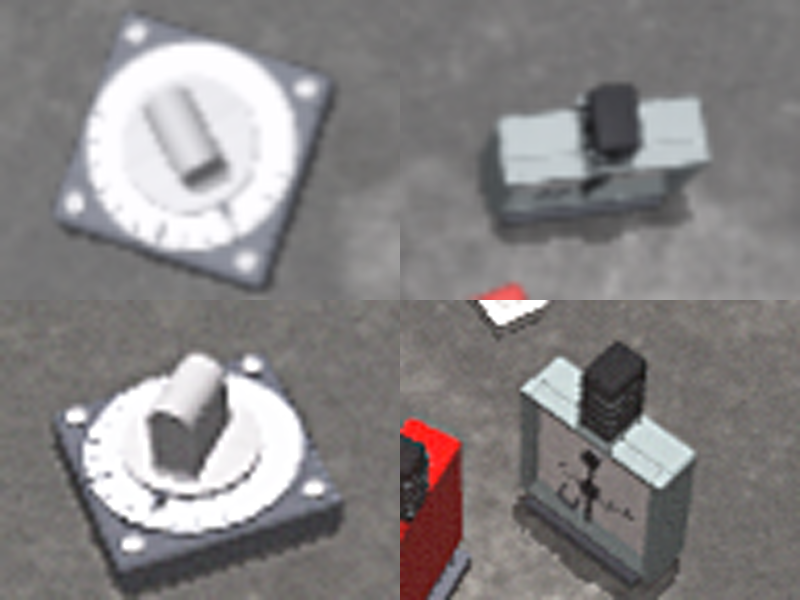

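The crop confirms the grey gauge, with its white dial and fork and a black grip at crop (612,120). It also shows the stud with its pointer at (228,212) and the block corners at (130,15), (337,75), (265,287) and (57,215).

Run:
```python
from h import *
f=load("t0.png")
def S(x,y,z): return atz(f,152+x*72/400-.5+.09,185+y*72/400-.5+.09,z)
def G(x,y,z): return atz(f,282+(x-400)*72/400-.4,185+y*72/400-.4,z)
P=[S(*p,.02) for p in [(130,15),(337,75),(265,287),(57,215)]]
c=sum(P)/4; print("block c",c)
e1=P[0]+P[1]-P[2]-P[3]; e2=P[0]+P[3]-P[1]-P[2]
print("yaw x",np.arctan2(e1[1],e1[0]),"yaw y",np.arctan2(e2[1],e2[0])-np.pi/2, np.linalg.norm(e1)/2,np.linalg.norm(e2)/2)
p=S(228,212,.0295); d=c-p; print("pointer dir",np.arctan2(d[1],d[0]))
a=S(165,95,.0695);b=S(205,165,.0695);d=a-b; print("crown",a,b,np.arctan2(d[1],d[0]),(a+b)/2)
cc=[G(*q,.104) for q in [(502,118),(700,98),(710,160),(505,183)]]
print("case", sum(cc)/4); 
for i,j in((0,1),(3,2)):
  d=cc[i]-cc[j];print(np.arctan2(d[1],d[0])-np.pi/2,np.linalg.norm(d))
gg=[G(*q,.148) for q in [(590,87),(635,85),(640,150),(596,156)]]; print("grip",sum(gg)/4)
s=load("s0.png")
# scene view grip top corners crop: scale 400/96
def H(x,y,z): return atz(s,225+(x-400)*96/400-.4,206+(y-300)*96/400-.4,z)
print("grip scene",sum(H(*q,.148) for q in[(618,342),(645,360),(617,383),(588,365)])/4)
for q,u in (((0.5,0),0),):pass
st=lambda x,y,z: atz(s,152+x*72/400-.4,142+(y-300)*72/400-.4,z)
print("crown scene",st(195,357,.0695))
print(R.from_quat(state()["orientation"][[1,2,3,0]]).as_matrix())
```

```text
block c [0.48981755 0.18529954 0.02      ]
yaw x -0.2664131189565007 yaw y -0.25908820434786306 0.10845167832223929 0.10881977367809197
pointer dir 0.5204435758227295
crown [0.5057697  0.19564461 0.0695    ] [0.47297805 0.17406983 0.0695    ] 0.5819333012825674 [0.48937387 0.18485722 0.0695    ]
case [ 0.49458339 -0.16287296  0.104     ]
0.14631185762569743 0.09331747019069173
0.1554177325753734 0.09631186229562279
grip [ 0.4957615 -0.1615235  0.148    ]
grip scene [ 0.49938171 -0.1613903   0.148     ]
crown scene [0.50391983 0.19900655 0.0695    ]
[[-9.06971885e-01  4.21190271e-01 -8.69604586e-04]
 [ 4.21191147e-01  9.06969239e-01 -2.19502132e-03]
 [-1.35817016e-04 -2.35709238e-03 -9.99997213e-01]]
```

```bash
cat >> h.py <<'E'
def plan(p,ya,n,op):
    """straight line to TCP p with tool y at world angle ya (mod pi) in n rows, tool-axes rows cm/deg"""
    s=state(); M=R.from_quat(s["orientation"][[1,2,3,0]]).as_matrix(); y0=np.arctan2(M[1,1],M[0,1])
    d=(ya-y0+np.pi/2)%np.pi-np.pi/2; D=(np.array(p)-s["eef_pos"])/n*100
    for i in range(n):
        a=y0+d*i/n; ty=np.array([np.cos(a),np.sin(a)]); tx=np.array([-ty[1],ty[0]])
        # z down: x = y cross z
        tx=np.cross([*ty,0],[0,0,-1])[:2]
        print([round(x,2) for x in (D[:2]@tx,D[:2]@ty,-D[2],-np.degrees(d)/n,op)],end=",\n")
E
python3 - <<'E'
from h import *
plan([.49,.185,.2],.56+np.pi/2,8,.8)
E
```

```text
[np.float64(-4.58), np.float64(-3.44), np.float64(0.38), np.float64(-7.12), 0.8],
[np.float64(-4.12), np.float64(-3.98), np.float64(0.38), np.float64(-7.12), 0.8],
[np.float64(-3.59), np.float64(-4.46), np.float64(0.38), np.float64(-7.12), 0.8],
[np.float64(-3.01), np.float64(-4.87), np.float64(0.38), np.float64(-7.12), 0.8],
[np.float64(-2.39), np.float64(-5.21), np.float64(0.38), np.float64(-7.12), 0.8],
[np.float64(-1.72), np.float64(-5.46), np.float64(0.38), np.float64(-7.12), 0.8],
[np.float64(-1.03), np.float64(-5.63), np.float64(0.38), np.float64(-7.12), 0.8],
[np.float64(-0.32), np.float64(-5.72), np.float64(0.38), np.float64(-7.12), 0.8],
```

Call:
jog_arm(targets=[[-4.6,-3.4,0.4,-7.1,0.8],[-4.1,-4.0,0.4,-7.1,0.8],[-3.6,-4.5,0.4,-7.1,0.8],[-3.0,-4.9,0.4,-7.1,0.8],[-2.4,-5.2,0.4,-7.1,0.8],[-1.7,-5.5,0.4,-7.1,0.8],[-1.0,-5.6,0.4,-7.1,0.8],[-0.3,-5.7,0.4,-7.1,0.8]], force=60)

```text
clock: 1.1
eef_pos: [0.4892, 0.183, 0.1989]
orientation: [-0.0, -0.277, 0.961, 0.0]
force: [1.1, 0.4, -0.5]
width: 0.0679
gripper_force: 0.0
```

Run:
```python
from h import *
f=shot("wrist","w1.png",s=1.5); s=state(); print(s["clock"],s["eef_pos"],s["force"],ray(f,256,192))
plan([.49,.185,.2],.56+np.pi/2,1,.8)
```

```text
1.15 [0.49317724 0.17241249 0.1984877 ] [ 2.46161244 -5.61488726 -0.17368389] (array([0.42151712, 0.14083341, 0.3413801 ]), array([ 0.27582743,  0.16993299, -0.94615935]))
[np.float64(-0.39), np.float64(1.24), np.float64(-0.15), np.float64(-0.46), 0.8],
```

View pics/w1.png

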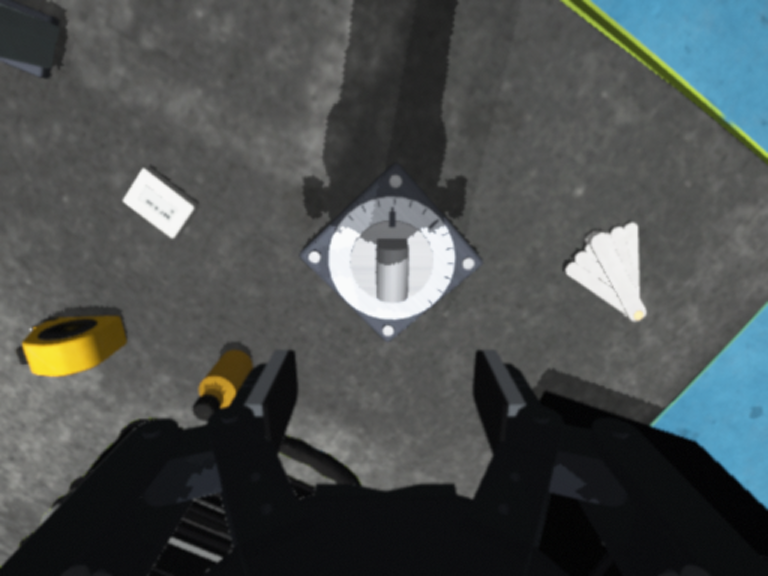

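The wrist view shows the stud lined up nearly vertical in the picture at (392,270), its pointer at (392,215), and the block corners at (396,167), (301,257), (388,340) and (481,264).

Run:
```python
from h import *
f=load("w1.png")
S=lambda x,y,z: atz(f,(x+.5)/1.5-.5,(y+.5)/1.5-.5,z)
P=[S(*p,.02) for p in [(396,167),(301,257),(388,340),(481,264)]]
c=sum(P)/4; print(c)
for i,j in((0,1),(3,2),(1,2),(0,3)):
  d=P[j]-P[i]; print(np.arctan2(d[1],d[0]),np.linalg.norm(d))
a=S(393,240,.0695);b=S(393,298,.0695);d=b-a;print("crown",np.arctan2(d[1],d[0]),np.linalg.norm(d),(a+b)/2)
p=S(392,213,.0295);d=c-p;print("pointer",np.arctan2(d[1],d[0]))
s=state();print(s["clock"],s["eef_pos"],s["joint_vel"])
```

```text
[0.49090919 0.1904313  0.02      ]
-0.26696223691747856 0.10636935104954265
-0.2753090206656877 0.10451255366488851
1.3219963828415575 0.1050431123797495
1.3042805651763811 0.10589813173891889
crown 0.5669143217670127 0.04277838897533013 [0.48568908 0.18752295 0.0695    ]
pointer 0.5594630068600197
1.15 [0.49317724 0.17241249 0.1984877 ] [-0.02718562 -0.01083493  0.01650636  0.0066667   0.02053478  0.02532929
 -0.37165943]
```

Call:
jog_arm(targets=[[0,0,0.5,0,0.8],[0,0,1,0,0.8],[0,0,1,0,0.8],[0,0,1,0,0.8],[0,0,1,0,0.8],[0,0,0.5,0,0.8],[0,0,0,0,0.8],[0,0,0,0,0.8]])

```text
clock: 2.15
eef_pos: [0.4893, 0.1849, 0.1496]
orientation: [0.0, -0.275, 0.962, 0.0]
force: [-0.5, -0.8, 0.1]
width: 0.0679
gripper_force: 0.0
```

Run:
```python
from h import *
f=shot("wrist","w2.png",s=1.5); s=state(); print(s["clock"],s["eef_pos"],s["force"],np.abs(s["joint_vel"]).max())
plan([.49,.185,.1],.53+np.pi/2,1,.8)
```

```text
2.2 [0.48938012 0.18491234 0.14972097] [ 0.6784081   0.15502952 -0.17019362] 0.0016488420804694078
[np.float64(-0.06), np.float64(-0.03), np.float64(4.97), np.float64(1.52), 0.8],
```

View pics/w2.png

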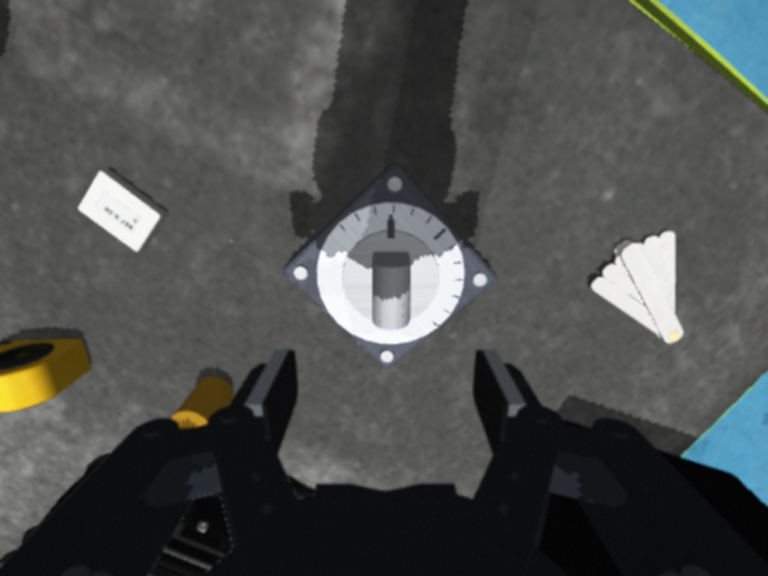

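The settled wrist view shows the stud at (392,290), its pointer at (391,228), and the block corners at (395,165), (285,270), (385,368) and (497,277).

Run:
```python
from h import *
f=load("w2.png")
S=lambda x,y,z: atz(f,(x+.5)/1.5-.5,(y+.5)/1.5-.5,z)
P=[S(*p,.02) for p in [(395,165),(285,270),(385,368),(497,277)]]
c=sum(P)/4; print(c)
for i,j in((0,1),(3,2),(1,2),(0,3)):
  d=P[j]-P[i]; print(np.arctan2(d[1],d[0]),np.linalg.norm(d))
a=S(392,255,.0695);b=S(391.5,325,.0695);d=b-a;print("crown",np.arctan2(d[1],d[0]),np.linalg.norm(d),(a+b)/2)
p=S(391,228,.0295);d=c-p;print("pointer",np.arctan2(d[1],d[0]))
print("zero line",)
d=c-S(440,234,.024);print(np.arctan2(d[1],d[0]))
s=state();M=R.from_quat(s["orientation"][[1,2,3,0]]).as_matrix();print(np.arctan2(M[1,1],M[0,1])-np.pi/2)
```

```text
[0.48977266 0.18975778 0.02      ]
-0.2690558868822659 0.10575830168940738
-0.27104830344997183 0.10886530728719482
1.2904571925216637 0.10620244183076492
1.319673487016295 0.10642969952292113
crown 0.5548459402202622 0.043784764541492924 [0.48573569 0.18743176 0.0695    ]
pointer 0.5533902328943265
zero line
-0.2883807532395224
0.5564491927449624
```

Call:
jog_arm(targets=[[0,0.3,1.5,0,0.8],[0,0,2,0,0.8],[0,0,2,0,0.8],[0,0,2,0,0.8],[0,0,2,0,0.8],[0,0,1.3,0,0.8],[0,0,0.7,0,0.7],[0,0,0,0,0.3]], force=60)

```text
clock: 3.2
eef_pos: [0.4871, 0.1873, 0.0339]
orientation: [-0.0, -0.275, 0.962, -0.0]
force: [0.3, 0.3, -0.5]
width: 0.043
gripper_force: 0.0
```

Call:
jog_arm(targets=[[0,0,0,0,0],[0,0,0,0,0],[0,0,0,0,0],[0,0,0,0,0],[0,0,0,0,0],[0,0,0,0,0],[0,0,0,0,0],[0,0,0,0,0]])

```text
clock: 4.2
eef_pos: [0.4877, 0.1881, 0.0351]
orientation: [0.0, -0.275, 0.961, 0.0]
force: [-2.3, 0.9, 6.4]
width: 0.023
gripper_force: 60.9
```

Call:
jog_arm(targets=[[0,0,0,3,0],[0,0,0,6,0],[0,0,0,8,0],[0,0,0,8,0],[0,0,0,8,0],[0,0,0,8,0],[0,0,0,4,0],[0,0,0,2.3,0]])

```text
clock: 5.2
eef_pos: [0.4873, 0.1907, 0.0351]
orientation: [0.0, 0.133, 0.991, 0.002]
force: [-2.8, 4.3, 4.9]
width: 0.0229
gripper_force: 60.9
```

Call:
jog_arm(targets=[[0,0,0,0,0],[0,0,0,0,0],[0,0,0,0,0],[0,0,0,0,0.6],[0,0,0,0,0.8],[0,0,0,0,0.8],[0,0,-3,0,0.8],[0,0,-5,0,0.8]])

```text
clock: 6.2
eef_pos: [0.4856, 0.1859, 0.1132]
orientation: [-0.002, 0.134, 0.991, -0.002]
force: [-0.8, 0.9, 0.7]
width: 0.0684
gripper_force: 0.0
```

Call:
jog_arm(targets=[[0,0,-5,0,0.8],[0,0,0,0,0.8],[0,0,0,0,0.8],[0,0,0,0,0.8],[0,0,0,0,0.8],[0,0,0,0,0.8],[0,0,0,0,0.8],[0,0,0,0,0.8]])

```text
clock: 7.2
eef_pos: [0.4873, 0.1874, 0.1642]
orientation: [-0.0, 0.134, 0.991, -0.0]
force: [0.3, -0.1, 0.1]
width: 0.0685
gripper_force: 0.0
```

Run:
```python
from h import *
f=shot("wrist","w3.png",(130,80,390,260),3); s=state(); print(s["clock"],s["eef_pos"],s["force"],np.abs(s["joint_vel"]).max())
M=R.from_quat(s["orientation"][[1,2,3,0]]).as_matrix();print(np.arctan2(M[1,1],M[0,1])-np.pi/2)
```

```text
7.25 [0.48741714 0.18736395 0.16425633] [-0.80554637  0.42661656 -0.23303878] 0.0013108888593247772
-0.2689988958378611
```

View pics/w3.png

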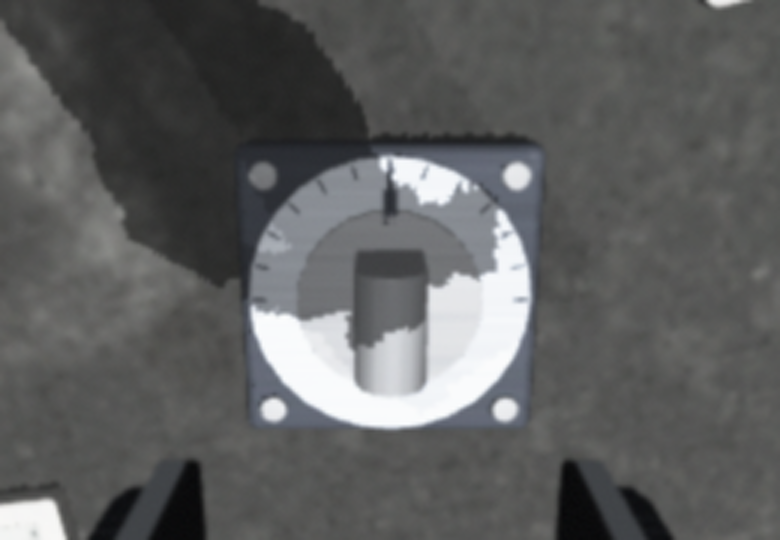

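The stud's pointer (390,200) now stands on the zero line in the middle of the block side, with the crown at (391,320) square to the plate. Next I bring the wrist camera in front of the gauge's dial to read the fork.

Run:
```python
from h import *
f=load("w3.png")
S=lambda x,y,z: atz(f,(x+.5)/3-.5+130,(y+.5)/3-.5+80,z)
P=[S(*p,.02) for p in [(237,147),(543,147),(528,427),(252,427)]]
c=sum(P)/4; print("block",c)
for i,j in((0,3),(1,2),(1,0),(2,3)):
  d=P[j]-P[i]; print(np.arctan2(d[1],d[0]),np.linalg.norm(d))
print("disc",(S(298,300,.0295)+S(485,300,.0295))/2,S(390,209,.0295))
print("crown far/near",S(391,393,.0575),S(391,390,.0695),S(391,252,.0695))
print(f["fx"],f["cx"],f["cy"],state()["joint_pos"])
plan([.385,-.165,.20],np.pi/2+.15,8,.8)
```

```text
block [0.49005956 0.19047589 0.02      ]
-0.2699509969829545 0.10847092426861242
-0.2608665518477658 0.10848293681589709
-1.8396411043961352 0.10800638028933941
-1.8397202511474737 0.10899186542353725
disc [0.48944727 0.1910905  0.0295    ] [0.45740949 0.19923486 0.0295    ]
crown far/near [0.51297638 0.18416987 0.0575    ] [0.50702314 0.18563695 0.0695    ] [0.46334422 0.19748963 0.0695    ]
266.240959721015 256.46522308148076 188.50363559467294 [-0.80805967  0.22544638  0.40608669  1.98346484 -0.10850155  0.95324675
  0.95359497]
[np.float64(0.06), np.float64(-4.59), np.float64(-0.45), np.float64(-3.0), 0.8],
[np.float64(0.3), np.float64(-4.58), np.float64(-0.45), np.float64(-3.0), 0.8],
[np.float64(0.54), np.float64(-4.55), np.float64(-0.45), np.float64(-3.0), 0.8],
[np.float64(0.78), np.float64(-4.52), np.float64(-0.45), np.float64(-3.0), 0.8],
[np.float64(1.02), np.float64(-4.47), np.float64(-0.45), np.float64(-3.0), 0.8],
[np.float64(1.25), np.float64(-4.41), np.float64(-0.45), np.float64(-3.0), 0.8],
[np.float64(1.48), np.float64(-4.34), np.float64(-0.45), np.float64(-3.0), 0.8],
[np.float64(1.7), np.float64(-4.26), np.float64(-0.45), np.float64(-3.0), 0.8],
```

Call:
jog_arm(targets=[[0,-4.6,-0.5,-3,0.8],[0.3,-4.6,-0.5,-3,0.8],[0.5,-4.6,-0.5,-3,0.8],[0.8,-4.5,-0.4,-3,0.8],[1.0,-4.5,-0.4,-3,0.8],[1.3,-4.4,-0.4,-3,0.8],[1.5,-4.3,-0.4,-3,0.8],[1.7,-4.3,-0.4,-3,0.8]])

```text
clock: 8.25
eef_pos: [0.3847, -0.1673, 0.1997]
orientation: [0.001, -0.076, 0.997, 0.0]
force: [-0.4, 0.3, -0.7]
width: 0.0682
gripper_force: 0.0
```

Call:
jog_arm(targets=[[0,0,0,0,0.8],[0,0,0,0,0.8],[0,0,0,0,0.8],[0,0,0,0,0.8],[0,0,0,0,0.8],[0,0,0,0,0.8],[0,0,0,0,0.8],[0,0,0,0,0.8]])

```text
clock: 9.25
eef_pos: [0.3851, -0.166, 0.1993]
orientation: [-0.0, -0.075, 0.997, -0.0]
force: [0.5, -0.0, 0.2]
width: 0.0683
gripper_force: 0.0
```

Run:
```python
from h import *
f=shot("wrist","w4.png",s=1.5); s=state(); print(s["clock"],s["eef_pos"],s["force"],np.abs(s["joint_vel"]).max())
for p in ([.5,-.162,.148],[.49,-.162,.08],[.49,-.162,.0]):print(proj(f,p))
```

```text
9.3 [ 0.3851385  -0.16599268  0.19926155] [-0.29036885 -0.02777417 -0.10599916] 0.002883155012626764
[242.10239383 321.94473778]
[246.26229576 269.30213961]
[248.32571232 236.01429246]
```

View pics/w4.png

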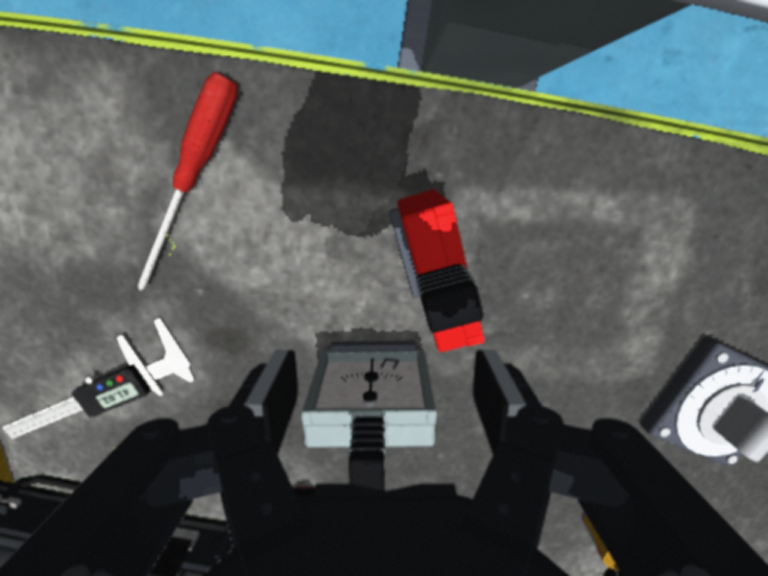

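The wrist view shows the dial of the grey gauge at (371,380). The pointer pivot is at about (371,397), its tip at (373,360), and the U-shaped fork at (388,362), towards +y. I need one enlarged crop to read the fork.

Run:
```python
from h import *
im=load("w4.png")["frame"][222:302,196:301]
cv2.imwrite("pics/c2.png",cv2.resize(im,(735,560),interpolation=cv2.INTER_CUBIC))
```

```text
(no output)
```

View pics/c2.png

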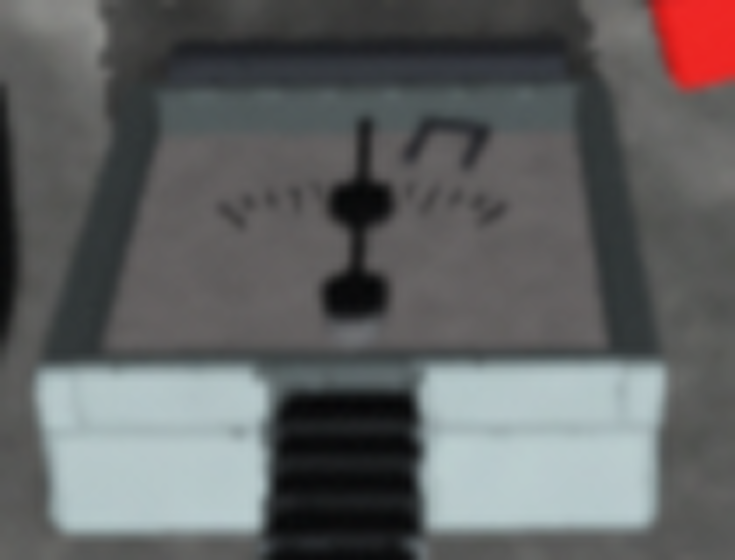

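The crop shows the pivot at (354,297), the pointer tip at (366,120), the fork's base corners at (428,124) and (490,130), its prong ends at (410,160) and (470,163), and the case top corners at (38,365), (665,365), (655,530) and (55,530).

Run:
```python
from h import *
from scipy.optimize import least_squares
f=load("w4.png"); px=lambda q:np.array([(q[0]+.5)/7-.5+196,(q[1]+.5)/7-.5+222])
def W(p,q): c,s=np.cos(p[2]),np.sin(p[2]); return np.array([p[0]+c*q[0]-s*q[1],p[1]+s*q[0]+c*q[1],q[2]])
obs=[((-.015,-.048,.104),(38,365)),((-.015,.048,.104),(665,365)),((.015,.048,.104),(655,530)),((.015,-.048,.104),(55,530))]
def res(p): 
    r=[proj(f,W(p,q))-px(u) for q,u in obs]
    r+=[proj(f,W(p,(p[3],0,.080)))-px((354,297)),proj(f,W(p,(p[3],0,.022)))-px((366,120))]
    return np.concatenate(r)
o=least_squares(res,[.497,-.162,.15,-.013]); print(o.x,np.round(o.fun,1))
p=o.x; n=np.array([np.cos(p[2]),np.sin(p[2])]); 
def dial(u,d):
    O,D=ray(f,*px(u)); t=((np.array(p[:2])+d*n-O[:2])@n)/(D[:2]@n); P=O+t*D
    y=(P[:2]-p[:2])@np.array([-n[1],n[0]]); return y,P[2]
for d in (-.010,-.013,-.015,p[3]):
  py,pz=dial((354,297),d); ty,tz=dial((366,120),d)
  a0=np.arctan2(ty-py,pz-tz)
  out=[]
  for u in [(428,124),(490,130),(410,160),(470,163)]:
    y,z=dial(u,d); out.append((round(np.arctan2(y-py,pz-z)-a0,3),round(np.hypot(y-py,pz-z),4)))
  print(d,round(a0,3),round(np.hypot(ty-py,pz-tz),4),out,np.mean([q[0] for q in out]))
s=state()
plan([p[0],p[1],.2],p[2],8,.9)
```

```text
[ 0.49400217 -0.1609876   0.1535291  -0.01153932] [-0.7  0.4  0.5  0.2  0.8 -0.3 -1.1 -0.2  0.4 -0.2  0.2  0.2]
-0.01 0.002 0.0595 [(np.float64(0.206), np.float64(0.0592)), (np.float64(0.409), np.float64(0.0605)), (np.float64(0.195), np.float64(0.0451)), (np.float64(0.434), np.float64(0.0475))] 0.311
-0.013 0.002 0.0585 [(np.float64(0.206), np.float64(0.0582)), (np.float64(0.409), np.float64(0.0595)), (np.float64(0.195), np.float64(0.0443)), (np.float64(0.434), np.float64(0.0467))] 0.311
-0.015 0.002 0.0579 [(np.float64(0.206), np.float64(0.0575)), (np.float64(0.409), np.float64(0.0588)), (np.float64(0.195), np.float64(0.0438)), (np.float64(0.434), np.float64(0.0462))] 0.311
-0.011539319743237846 0.002 0.059 [(np.float64(0.206), np.float64(0.0586)), (np.float64(0.409), np.float64(0.06)), (np.float64(0.195), np.float64(0.0447)), (np.float64(0.434), np.float64(0.0471))] 0.311
[np.float64(-1.35), np.float64(-0.14), np.float64(-0.01), np.float64(11.22), 0.9],
[np.float64(-1.36), np.float64(0.13), np.float64(-0.01), np.float64(11.22), 0.9],
[np.float64(-1.31), np.float64(0.39), np.float64(-0.01), np.float64(11.22), 0.9],
[np.float64(-1.21), np.float64(0.63), np.float64(-0.01), np.float64(11.22), 0.9],
[np.float64(-1.06), np.float64(0.86), np.float64(-0.01), np.float64(11.22), 0.9],
[np.float64(-0.87), np.float64(1.05), np.float64(-0.01), np.float64(11.22), 0.9],
[np.float64(-0.65), np.float64(1.2), np.float64(-0.01), np.float64(11.22), 0.9],
[np.float64(-0.41), np.float64(1.3), np.float64(-0.01), np.float64(11.22), 0.9],
```

Call:
jog_arm(targets=[[-1.35,-0.1,0,10.7,0.9],[-1.35,0.1,0,10.7,0.9],[-1.3,0.4,0,10.7,0.9],[-1.2,0.6,0,10.7,0.9],[-1.1,0.9,0,10.7,0.9],[-0.9,1.0,0,10.7,0.9],[-0.7,1.2,0,10.7,0.9],[-0.4,1.3,0,10.7,0.9]])

```text
clock: 10.3
eef_pos: [0.4946, -0.1581, 0.1992]
orientation: [-0.0, 0.625, 0.781, -0.0]
force: [0.1, -0.4, -0.1]
width: 0.0765
gripper_force: 0.0
```

Call:
jog_arm(targets=[[0,0,0,4.2,0.9],[0,0,0,0,0.9],[0,0,0,0,0.9],[0,0,0,0,0.9],[0,0,0,0,0.9],[0,0,0,0,0.9],[0,0,0,0,0.9],[0,0,0,0,0.9]])

```text
clock: 11.3
eef_pos: [0.4941, -0.1581, 0.1993]
orientation: [0.0, 0.651, 0.759, 0.0]
force: [0.4, 0.4, 0.4]
width: 0.0769
gripper_force: 0.0
```

Run:
```python
from h import *
f=shot("wrist","w5.png",s=1.5); s=state(); print(s["clock"],s["eef_pos"],s["joint_pos"])
plan([.494,-.161,.113],.1535,6,.9)
```

```text
11.35 [ 0.49410265 -0.15817987  0.19925654] [-0.4814597   0.20805638  0.79836431  1.97327174 -0.17350833  1.02878477
  0.54961222]
[np.float64(-0.05), np.float64(-0.01), np.float64(1.44), np.float64(-0.0), 0.9],
[np.float64(-0.05), np.float64(-0.01), np.float64(1.44), np.float64(-0.0), 0.9],
[np.float64(-0.05), np.float64(-0.01), np.float64(1.44), np.float64(-0.0), 0.9],
[np.float64(-0.05), np.float64(-0.01), np.float64(1.44), np.float64(-0.0), 0.9],
[np.float64(-0.05), np.float64(-0.01), np.float64(1.44), np.float64(-0.0), 0.9],
[np.float64(-0.05), np.float64(-0.01), np.float64(1.44), np.float64(-0.0), 0.9],
```

View pics/w5.png

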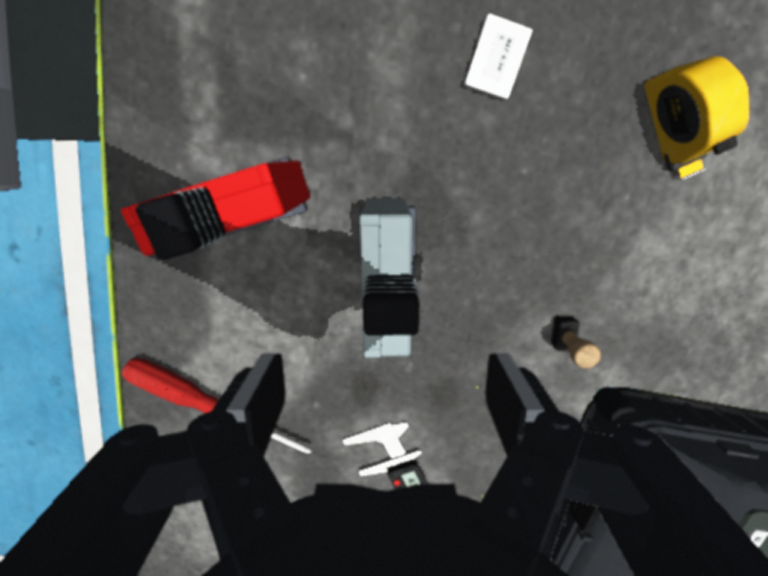

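The wrist view shows the grey gauge's grip top at (390,313), centred between the open fingers and square to them. The red gauge at (215,205) is clear of the fingers.

Run:
```python
from h import *
f=load("w5.png")
S=lambda x,y,z: atz(f,(x+.5)/1.5-.5,(y+.5)/1.5-.5,z)
print("grip",sum(S(*q,.148) for q in [(364,293),(417,293),(418,334),(364,334)])/4)
P=[S(*q,.104) for q in [(361,213),(411,213),(410,355),(366,356)]];print("case",sum(P)/4)
d=P[1]-P[2];e=P[0]-P[3];print(np.arctan2(d[1],d[0])-np.pi/2,np.arctan2(e[1],e[0])-np.pi/2,np.linalg.norm(d))
```

```text
grip [ 0.49732475 -0.15811409  0.148     ]
case [ 0.4958227  -0.15940177  0.104     ]
0.1666376304848658 0.16966521100761378 0.09430821921965411
```

Call:
jog_arm(targets=[[-0.2,0,1.0,0,0.9],[0,0,1.6,0,0.9],[0,0,1.6,0,0.9],[0,0,1.6,0,0.9],[0,0,1.6,0,0.9],[0,0,1.0,0,0.9],[0,0,0.2,0,0.9],[0,0,0,0,0.7]], force=40)

```text
clock: 12.35
eef_pos: [0.4947, -0.1603, 0.1134]
orientation: [0.0, 0.651, 0.759, 0.0]
force: [-0.7, -0.7, -0.3]
width: 0.0608
gripper_force: 0.0
```

Call:
jog_arm(targets=[[0,0,0,0,0.5],[0,0,0,0,0.4],[0,0,0,0,0.3],[0,0,0,0,0],[0,0,0,0,0],[0,0,0,0,0],[0,0,0,0,0],[0,0,0,0,0]], force=40)

```text
clock: 13.35
eef_pos: [0.4958, -0.1602, 0.114]
orientation: [0.001, 0.651, 0.759, 0.001]
force: [3.7, 1.4, 4.6]
width: 0.0298
gripper_force: 41.3
```

Run:
```python
from h import *
s=state(); print(s["eef_pos"],s["force"],s["torque"],s["width"])
cy,sy=np.cos(-.266),np.sin(-.266)
print("to stud")
plan([.4895,.1905,.21],-.266,8,0)
```

```text
[ 0.4958208  -0.16023644  0.11403862] [3.71821549 1.3561306  4.6358453 ] [ 0.15299163 -1.05176856  0.05529197] 0.02981954940784343
to stud
[np.float64(4.34), np.float64(0.59), np.float64(-1.2), np.float64(3.0), 0],
[np.float64(4.37), np.float64(0.36), np.float64(-1.2), np.float64(3.0), 0],
[np.float64(4.38), np.float64(0.13), np.float64(-1.2), np.float64(3.0), 0],
[np.float64(4.38), np.float64(-0.1), np.float64(-1.2), np.float64(3.0), 0],
[np.float64(4.37), np.float64(-0.33), np.float64(-1.2), np.float64(3.0), 0],
[np.float64(4.35), np.float64(-0.55), np.float64(-1.2), np.float64(3.0), 0],
[np.float64(4.31), np.float64(-0.78), np.float64(-1.2), np.float64(3.0), 0],
[np.float64(4.27), np.float64(-1.01), np.float64(-1.2), np.float64(3.0), 0],
```

Call:
jog_arm(targets=[[0,0,-0.5,0,0],[0,0,-1,0,0],[0,0,-1.5,0,0],[0,0,-2,0,0],[0,0,-2,0,0],[0,0,-1.5,0,0],[0,0,-1,0,0],[0,0,-0.5,0,0]])

```text
clock: 14.35
eef_pos: [0.4943, -0.1601, 0.2137]
orientation: [-0.0, 0.651, 0.759, 0.0]
force: [0.3, -0.1, -5.8]
width: 0.0296
gripper_force: 40.1
```

Run:
```python
from h import *
s=state(); print(s["eef_pos"],s["force"],s["torque"],s["width"])
plan([.4895,.1905,.215],-.266,16,0)
```

```text
[ 0.49430721 -0.16012068  0.213714  ] [ 0.27453158 -0.05092075 -5.7896438 ] [-0.0139175  -0.00990127  0.00636235] 0.029612999548331197
[np.float64(2.17), np.float64(0.31), np.float64(-0.01), np.float64(1.5), 0],
[np.float64(2.18), np.float64(0.25), np.float64(-0.01), np.float64(1.5), 0],
[np.float64(2.18), np.float64(0.19), np.float64(-0.01), np.float64(1.5), 0],
[np.float64(2.19), np.float64(0.13), np.float64(-0.01), np.float64(1.5), 0],
[np.float64(2.19), np.float64(0.08), np.float64(-0.01), np.float64(1.5), 0],
[np.float64(2.19), np.float64(0.02), np.float64(-0.01), np.float64(1.5), 0],
[np.float64(2.19), np.float64(-0.04), np.float64(-0.01), np.float64(1.5), 0],
[np.float64(2.19), np.float64(-0.1), np.float64(-0.01), np.float64(1.5), 0],
[np.float64(2.19), np.float64(-0.15), np.float64(-0.01), np.float64(1.5), 0],
[np.float64(2.18), np.float64(-0.21), np.float64(-0.01), np.float64(1.5), 0],
[np.float64(2.18), np.float64(-0.27), np.float64(-0.01), np.float64(1.5), 0],
[np.float64(2.17), np.float64(-0.32), np.float64(-0.01), np.float64(1.5), 0],
[np.float64(2.16), np.float64(-0.38), np.float64(-0.01), np.float64(1.5), 0],
[np.float64(2.15), np.float64(-0.44), np.float64(-0.01), np.float64(1.5), 0],
[np.float64(2.14), np.float64(-0.49), np.float64(-0.01), np.float64(1.5), 0],
[np.float64(2.12), np.float64(-0.55), np.float64(-0.01), np.float64(1.5), 0],
```

Call:
jog_arm(targets=[[1.0,0.2,0,0.8,0],[2.2,0.3,0,1.5,0],[2.2,0.2,0,1.5,0],[2.2,0.2,0,1.5,0],[2.2,0.1,0,1.5,0],[2.2,0,0,1.5,0],[2.2,0,0,1.5,0],[2.2,-0.1,0,1.5,0]])

```text
clock: 15.35
eef_pos: [0.4917, 0.005, 0.2127]
orientation: [-0.0, 0.723, 0.691, -0.001]
force: [0.5, -0.2, -5.1]
width: 0.0295
gripper_force: 40.2
```

Call:
jog_arm(targets=[[2.2,-0.2,0,1.5,0],[2.2,-0.2,0,1.5,0],[2.2,-0.2,0,1.5,0],[2.2,-0.3,0,1.5,0],[2.2,-0.3,0,1.5,0],[2.2,-0.4,0,1.5,0],[2.2,-0.4,0,1.5,0],[2.2,-0.5,0,1.5,0]])

```text
clock: 16.35
eef_pos: [0.4909, 0.1827, 0.2125]
orientation: [0.0, 0.791, 0.612, -0.001]
force: [0.6, 0.1, -5.0]
width: 0.0296
gripper_force: 40.1
```

Call:
jog_arm(targets=[[1.2,-0.3,0,1.0,0],[0,0,0,0,0],[0,0,0,0,0],[0,0,0,0,0],[0,0,0,0,0],[0,0,0,0,0],[0,0,0,0,0],[0,0,0,0,0]])

```text
clock: 17.35
eef_pos: [0.4916, 0.1948, 0.2133]
orientation: [-0.0, 0.796, 0.605, -0.0]
force: [0.8, -0.3, -4.8]
width: 0.0298
gripper_force: 40.1
```

Run:
```python
from h import *
f=shot("wrist","w6.png",s=1.5); t=shot("top","t6.png")
s=state(); print(s["clock"],s["eef_pos"],s["force"],s["torque"],s["width"])
# put wrist + scene stud views side by side
g=shot("scene","s6.png")
a=cv2.resize(f["frame"][60:340,110:400],(400,386)); b=cv2.resize(t["frame"][170:250,140:223],(400,386)); 
cv2.imwrite("pics/c6.png",np.hstack([a,b]))
plan([.4895,.1905,.193],-.266,1,0)
```

```text
17.45 [0.49158641 0.1947794  0.21325546] [-0.57187685  0.40277325 -5.43691454] [0.01625633 0.00510629 0.00541041] 0.029470173057100407
[np.float64(-0.47), np.float64(-0.09), np.float64(2.03), np.float64(-0.27), 0],
```

View pics/c6.png

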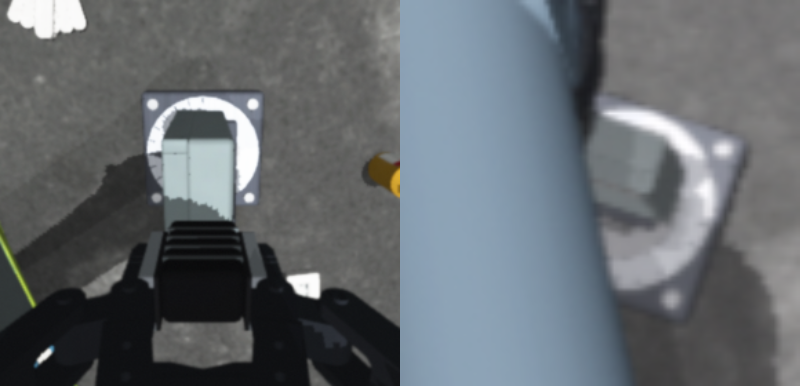

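The left crop shows the gauge over the stud, square to the block, with its top-left case edge at about row 138. The right crop shows it from above, mostly hidden by the arm. I lower it onto the crown now.

Call:
jog_arm(targets=[[-0.4,-0.1,0.3,-0.3,0],[0,0,0.6,0,0],[0,0,0.6,0,0],[0,0,0.6,0,0],[0,0,0.4,0,0],[0,0,0.2,0,0],[0,0,0.2,0,0],[0,0,0,0,0]], force=40)

```text
clock: 18.5
eef_pos: [0.4896, 0.1912, 0.1842]
orientation: [-0.0, 0.794, 0.607, -0.0]
force: [0.5, -0.2, -5.4]
width: 0.0298
gripper_force: 40.1
```

Call:
jog_arm(targets=[[0,0,0.1,0,0],[0,0,0.1,0,0],[0,0,0,0,0],[0,0,0,0,0],[0,0,0,0,0],[0,0,0,0,0],[0,0,0,0,0],[0,0,0,0,0]])

```text
clock: 19.5
eef_pos: [0.4901, 0.1914, 0.1832]
orientation: [-0.0, 0.794, 0.607, 0.001]
force: [-2.0, -0.3, 5.8]
width: 0.0294
gripper_force: 41.4
```

Call:
jog_arm(targets=[[0.1,0,0,0,0],[0.2,0,0,0,0],[0.2,0,0.01,0,0],[0.2,0,0.01,0,0],[0.2,0,0.02,0,0],[0.2,0,0.02,0,0],[0.2,0,0.02,0,0],[0,0,0,0,0]], force=30)

```text
clock: 20.5
eef_pos: [0.4941, 0.2026, 0.1824]
orientation: [0.001, 0.794, 0.607, 0.0]
force: [-1.5, -2.1, 6.6]
width: 0.0295
gripper_force: 42.0
```

```bash
cat >> h.py <<'E'
def edge(f,c=(232,268)):
    """rows of strong vertical brightness changes in columns over the case top (crop col 163-235 -> native)"""
    g=cv2.cvtColor(f["frame"],cv2.COLOR_BGR2GRAY).astype(float)[:,c[0]:c[1]].mean(1)
    d=np.diff(cv2.GaussianBlur(g[:,None],(1,3),0)[:,0]); i=np.argsort(-np.abs(d))[:14]
    return sorted((int(k),round(float(d[k]),1)) for k in i if 60<k<240)
E
python3 - <<'E'
from h import *
print(edge(load("w6.png")))
f=shot("wrist","w7.png"); print(edge(f))
s=state(); print(s["clock"],s["eef_pos"],s["force"],s["torque"])
E
```

```text
[(128, 22.9), (129, 32.3), (130, 30.1), (138, -38.9), (139, -54.5), (140, -37.4), (159, 24.6), (160, 35.2), (161, 28.5), (219, -29.1), (220, -24.6)]
[(139, 31.4), (140, 33.9), (148, -30.2), (149, -36.0), (150, -39.4), (151, -32.4), (163, 22.8), (164, 37.3), (165, 33.5), (223, -29.2), (224, -24.5)]
20.55 [0.49416828 0.20265791 0.18246374] [-2.14952879 -2.06821144  5.11563761] [-0.75686214  0.51613368  0.04418597]
```

```bash
cat >> h.py <<'E'
def lean(f,row,h=.1327,off=0.,col=250,z=None):
    """lean from the row of the top-left case edge in the wrist picture"""
    from scipy.optimize import brentq
    s=state() if z is None else z; M=R.from_quat(s["orientation"][[1,2,3,0]]).as_matrix()
    pv=s["eef_pos"]-M[:,2]*grip_depth; tx=M[:,0]; up=-M[:,2]
    def r(t): 
        y,zz=.048-0.,.104-h; return proj(f,pv+tx*(y*np.cos(t)+zz*np.sin(t))+up*(zz*np.cos(t)-y*np.sin(t)))[1]
    return r, brentq(lambda t:r(t)-row-off,-.6,.8)
E
python3 - <<'E'
from h import *
z=dict(orientation=state()["orientation"],eef_pos=np.array([.49158,.19478,.21326]))
f=load("w6.png"); r,t=lean(f,160.5,z=z); print([round(r(x),1) for x in (0,.1,.2,.31)],t)
f=load("w7.png"); r,t=lean(f,164.5); print([round(r(x),1) for x in (0,.1,.2,.31)],t)
E
```

```text
[np.float64(159.4), np.float64(162.9), np.float64(167.0), np.float64(172.0)] 0.03312133293060035
[np.float64(159.4), np.float64(162.9), np.float64(166.9), np.float64(172.0)] 0.14174437974103327
```

Call:
jog_arm(targets=[[0.2,0,0.02,0,0],[0.2,0,0.02,0,0],[0.2,0,0.03,0,0],[0.2,0,0.03,0,0],[0.2,0,0.03,0,0],[0.2,0,0.03,0,0],[0.2,0,0.04,0,0],[0,0,0,0,0]])

```text
clock: 21.55
eef_pos: [0.4978, 0.2165, 0.1802]
orientation: [0.001, 0.794, 0.607, 0.001]
force: [-1.6, -1.6, 6.1]
width: 0.0294
gripper_force: 42.3
```

```bash
cat >> h.py <<'E'
def sub(f,lo,hi,c=(232,268)):
    g=cv2.cvtColor(f["frame"],cv2.COLOR_BGR2GRAY).astype(float)[:,c[0]:c[1]].mean(1); d=np.clip(np.diff(g)[lo:hi],0,None)
    d[d<d.max()*.3]=0; return (d*(np.arange(lo,hi)+.5)).sum()/d.sum()
E
python3 - <<'E'
from h import *
f=shot("wrist","w8.png"); print(edge(f))
s=state(); print(s["clock"],s["eef_pos"],s["force"],s["torque"])
o=sub(load("w6.png"),152,170)-159.4
for n in ("w7.png","w8.png"):
    e=sub(load(n),155,180); print(e,lean(f,e,off=-o)[1])
E
```

```text
[(146, -17.5), (149, 18.5), (152, 24.4), (153, 21.6), (164, -35.1), (165, -32.2), (169, 28.4), (170, 38.8), (171, 30.1), (228, -28.8), (229, -20.1)]
21.6 [0.49782561 0.2165079  0.18025553] [-0.41480047 -2.55853983  5.57757497] [-0.80657707  0.34304755  0.00268166]
164.9086815977834 0.11515125843940716
170.72644927536234 0.2521429647147497
```

```bash
cat >> h.py <<'E'
def rowof(f,s,t,y,z,h=.1327,dy=0.):
    M=R.from_quat(s["orientation"][[1,2,3,0]]).as_matrix(); pv=s["eef_pos"]-M[:,2]*grip_depth; zz=z-h; y=y+dy
    return proj(f,pv+M[:,0]*(y*np.cos(t)+zz*np.sin(t))-M[:,2]*(zz*np.cos(t)-y*np.sin(t)))[1]
E
python3 - <<'E'
from h import *
f=load("w8.png"); s=state()
for y,z in ((.048,.104),(.048,.010),(.040,.010),(.040,0)):
    print(y,z,[round(rowof(f,s,t,y,z),1) for t in (0,.05,.1,.15,.2,.25,.3)])
f6=load("w6.png");z6=dict(orientation=s["orientation"],eef_pos=np.array([.49158,.19478,.21326]))
print([round(rowof(f6,z6,0,*q),1) for q in ((.048,.104),(.048,.01),(.04,0))])
def neg(f,lo,hi):
    g=cv2.cvtColor(f["frame"],cv2.COLOR_BGR2GRAY).astype(float)[:,236:264].mean(1); d=np.clip(-np.diff(g)[lo:hi],0,None)
    d[d<d.max()*.3]=0; return (d*(np.arange(lo,hi)+.5)).sum()/d.sum()
print(neg(load("w6.png"),132,146),neg(load("w7.png"),143,156),neg(load("w8.png"),158,169))
g=cv2.cvtColor(load("w8.png")["frame"],cv2.COLOR_BGR2GRAY)[135:180,232:268:5]; print(g.T)
E
```

```text
0.048 0.104 [np.float64(159.5), np.float64(161.1), np.float64(163.0), np.float64(164.9), np.float64(167.0), np.float64(169.3), np.float64(171.6)]
0.048 0.01 [np.float64(138.2), np.float64(144.5), np.float64(150.9), np.float64(157.2), np.float64(163.4), np.float64(169.7), np.float64(176.0)]
0.04 0.01 [np.float64(146.9), np.float64(153.1), np.float64(159.3), np.float64(165.5), np.float64(171.7), np.float64(177.8), np.float64(184.0)]
0.04 0 [np.float64(145.2), np.float64(151.7), np.float64(158.2), np.float64(164.7), np.float64(171.1), np.float64(177.6), np.float64(184.0)]
[np.float64(159.4), np.float64(138.2), np.float64(145.2)]
139.39371124889283 149.72125470017812 164.89679098005203
[[ 89  88  88  86  86  87  88  89  89  88  87  78  52  46  68  89 101 110
  110  97  69  56  55  57  76 116 144 153 153 154 154 154 143 111  81 101
  155 186 197 198 198 196 196 193 185]
 [ 90  92  94  93  89  85  84  87  87  89  90  81  53  46  68  88 100 107
  106  95  69  68 105 141 153 154 152 146 143 146 131  87  57  53  61  98
  154 186 196 198 199 198 198 195 184]
 [ 89  89  87  85  83  84  86  88  
[... 387 characters left out ...]
5  55  47  68  88  99 105
  166 237 217 171 158 157 157 157 157 157 156 141  86  54  54  54  59  89
  131 158 176 192 201 203 204 204 204]
 [102 100  98  94  90  87  85  87  88  89  89  82  53  47  70  90 102 131
  196 237 232 202 191 185 163 155 155 156 153 139  85  55  54  53  60  90
  131 158 177 192 202 203 203 204 203]
 [ 85  86  86  88  89  88  88  87  90  91  93  83  55  49  70  90 102 110
  165 240 250 251 251 251 250 242 196 161 157 144  88  55  54  54  58  89
  132 159 178 194 202 204 205 204 203]
 [ 83  85  88  90  91  92  92  92  90  89  88  81  53  48  70  89 102 109
  118 180 244 251 251 251 251 251 251 251 251 244 162  68  54  54  60  92
  135 160 179 194 204 206 204 204 204]]
```

Call:
jog_arm(targets=[[0.2,0,0.04,0,0],[0.2,0,0.04,0,0],[0.2,0,0.05,0,0],[0.2,0,0.05,0,0],[0.2,0,0.05,0,0],[0.2,0,0.05,0,0],[0.2,0,0.05,0,0],[0,0,0,0,0]])

```text
clock: 22.6
eef_pos: [0.5013, 0.2309, 0.1765]
orientation: [0.001, 0.794, 0.607, 0.001]
force: [0.2, -1.5, 4.8]
width: 0.0295
gripper_force: 42.6
```

Run:
```python
from h import *
f=shot("wrist","w9.png"); g=shot("scene","s9.png"); t=shot("top","t9.png")
s=state(); print(s["clock"],s["eef_pos"],s["force"],s["torque"])
for y,z in ((.048,.104),(.048,.010)):
    print(y,z,[round(rowof(f,s,t,y,z),1) for t in (.2,.25,.3,.35)])
g=cv2.cvtColor(f["frame"],cv2.COLOR_BGR2GRAY)[145:185,236:268:4]; print(g.T)
```

```text
22.75 [0.50129376 0.23082696 0.17655227] [ 1.47393043 -1.53179892  3.78312717] [-0.74111969 -0.49932108  0.06561761]
0.048 0.104 [np.float64(167.1), np.float64(169.3), np.float64(171.6), np.float64(174.1)]
0.048 0.01 [np.float64(163.5), np.float64(169.7), np.float64(176.0), np.float64(182.2)]
[[ 87  88  88  89  91  92  91  89  86  86  87  81  58  45  39  34  32  38
   44  49  51  52  52  52  53  64  99 138 148 139 117 104 142 177 189 191
  194 195 196 194]
 [ 87  89  87  87  87  86  85  83  83  85  86  85  75  53  43  35  33  38
   45  48  51  53  53  57  82 125 147 150 151 150 143 124 145 174 187 191
  194 196 197 195]
 [ 82  82  83  84  85  85  85  81  82  83  84  84  80  59  44  33  32  38
   44  49  51  53  62  96 133 141 142 146 150 151 144 127 147 174 184 188
  190 193 195 195]
 [ 88  87  86  85  86  87  89  89  91  90  90  84  64  47  42  33  33  37
   43  48  51  59  92 141 154 154 154 154 153 154 151 138 119 134 156 174
  185 188 188 187]
 [ 83  85  87  90  92  92  90  90  88  87  88  89  84  65  48  35  33  37
   43  49  52  75 122 149 154 154 155 154 155 154 144 117 119 143 167 185
  195 198 199 199]
 [ 91  91  96 101 101  98  94  92  88  87  87  87  87  88  81  50  36  42
   47  49  56  87 128 129 119 115 117 127 147 153 143 117 119 143 166 185
  195 198 198 199]
 [ 89  91  92  92  90  90  88  87  86  86  87  88  89  90  83  52  44  61
   82  92  96 110 151 187 191 167 156 155 155 154 145 118 119 143 167 186
  196 198 198 198]
 [ 83  81  81  82  83  85  87  87  88  89  90  90  90  90  83  53  45  61
   84  96 106 114 176 245 251 251 248 247 242 218 188 144 125 145 168 187
  197 199 198 199]]
```

Run:
```python
from h import *
for n,a in(("w6.png",134),("w7.png",144),("w8.png",156),("w9.png",166)):
    g=cv2.cvtColor(load(n)["frame"],cv2.COLOR_BGR2GRAY).astype(float)
    for c in ((236,240),(242,246),(254,260),(260,266)): print(n,a,c,np.round(g[a:a+(34 if a<140 else 26),c[0]:c[1]].mean(1)).astype(int))
```

```text
w6.png 134 (236, 240) [179 226 244 236 222 192 139 111  99  88  78  74  69  66  67  66  66  66
  67  68  67  67  68  68  67  68  95 151 182 198 200 199 196 195]
w6.png 134 (242, 246) [250 251 252 250 224 149  86  68  66  66  66  67  66  66  66  67  66  68
  68  68  68  69  68  68  67  67  91 145 174 189 192 192 191 189]
w6.png 134 (254, 260) [247 251 252 251 238 181 101  70  67  68  68  68  68  68  68  69  68  69
  69  70  69  69  69  69  69  74 102 138 165 178 187 195 199 200]
w6.png 134 (260, 266) [253 253 253 252 251 235 147  77  68  68  68  68  69  69  69  69  70  70
  69  70  69  69  69  69  69  76 103 139 166 179 188 196 200 201]
w7.png 144 (236, 240) [214 246 250 247 215 167 141 114  92  76  64  58  57  56  57  57  57  57
  57  58  84 142 178 196 200 199]
w7.png 144 (242, 246) [242 244 246 247 222 176 145  90  60  57  56  57  57  56  57  58  57  58
  58  58  82 135 170 188 192 191]
w7.png 144 (254, 260) [244 247 250 249 230 184 148 100  65  58  58  58  58  58  58  58  58  58
  58  61  80 121 155 172 185 196]
w7.png 144 (260, 266) [252 252 252 251 247 228 205 145  76  59  58  5
[... 391 characters left out ...]
4  60  90 131 158 177
 192 202 203 204 204 204 204 203]
w8.png 156 (260, 266) [251 251 251 249 234 207 187 184 178 110  58  54  54  59  88 132 159 178
 194 202 204 204 205 204 204 203]
w9.png 166 (236, 240) [ 52  52  53  60  88 125 146 150 146 134 117 144 176 188 191 194 196 196
 194 186 180 189 192 193 192 193]
w9.png 166 (242, 246) [ 53  62  91 125 138 141 144 148 151 144 128 146 172 184 187 190 192 194
 194 185 180 189 192 192 191 192]
w9.png 166 (254, 260) [ 86 128 140 139 138 138 143 151 153 144 117 119 143 167 185 195 198 198
 199 198 198 198 198 197 197 197]
w9.png 166 (260, 266) [117 176 233 238 227 206 195 192 183 168 134 123 144 168 186 196 198 199
 198 198 198 198 198 198 197 198]
```

```bash
cat > sol.py <<'E'
from h import *
from scipy.optimize import least_squares
O=state()["orientation"]; O=np.array([0,.794,.607,0]); O/=np.linalg.norm(O)
D={"w6.png":([.49158,.19478,.21326],160.8,139.4),"w7.png":([.49416,.20265,.18246],164.95,151.0),"w8.png":([.49783,.21651,.18025],170.7,164.7),"w9.png":([.50129,.23083,.17655],176.8,176.0)}
stud=np.array([.4895,.1905])
def solve(n,row=None,p=None,offs=(0,0),yo=0,verbose=True):
    p,t,b=D[n] if p is None else (p,*row)
    s=dict(orientation=O,eef_pos=np.array(p)); f=load(n); M=R.from_quat(O[[1,2,3,0]]).as_matrix()
    py=(np.array(p[:2])-stud)@M[:2,0]+yo; pz=p[2]+grip_depth
    def res(v):
        th,dy,h=v; r1=rowof(f,s,th,.048,.104,h,dy)-t+offs[0]; r2=rowof(f,s,th,.048,.010,h,dy)-b+offs[1]
        # foot centre = pivot + dy*yhat - h*zhat ; distance of crown axis to foot plane = 12 mm
        yh=np.array([np.cos(th),-np.sin(th)]); zh=np.array([np.sin(th),np.cos(th)])
        c=np.array([py,pz])+dy*yh-h*zh; g=((c-np.array([0,.0575]))@zh-.012)*1000
        if n=="w6.png": g=(h-.1327)*1000
        return [r1,r2,g]
    o=least_squares(res,[.2,0,.1327],x_scale=[.1,.01,.01]); th,dy,h=o.x
    yh=np.array([np.cos(th),-np.sin(th)]); zh=np.array([np.sin(th),np.cos(th)]); c=np.array([py,pz])+dy*yh-h*zh
    print(n,"th %.3f dy %.4f h %.4f  foot y,z"%tuple(o.x),np.round(c,4),"kin",round(py,4))
    return o.x
if __name__=="__main__":
    for n in D: solve(n)
    print("with offsets")
    for n in D: solve(n,offs=(1.3,1.2))
E
python3 sol.py
```

```text
w6.png th 0.003 dy -0.0008 h 0.1327  foot y,z [0.0035 0.0993] kin 0.0047
w7.png th 0.090 dy -0.0014 h 0.1322  foot y,z [-0.0003  0.0696] kin 0.0129
w8.png th 0.189 dy -0.0025 h 0.1321  foot y,z [-0.      0.0697] kin 0.0273
w9.png th 0.264 dy -0.0043 h 0.1319  foot y,z [0.0034 0.069 ] kin 0.042
with offsets
w6.png th -0.000 dy -0.0000 h 0.1327  foot y,z [0.0046 0.0993] kin 0.0047
w7.png th 0.086 dy -0.0007 h 0.1322  foot y,z [0.0009 0.0695] kin 0.0129
w8.png th 0.185 dy -0.0018 h 0.1321  foot y,z [0.0012 0.0695] kin 0.0273
w9.png th 0.260 dy -0.0036 h 0.1319  foot y,z [0.0046 0.0687] kin 0.042
```

Call:
jog_arm(targets=[[0.1,0,0.03,0,0],[0.1,0,0.03,0,0],[0.05,0,0.02,0,0],[0,0,0,0,0],[0,0,0,0,0],[0,0,0,0,0],[0,0,0,0,0],[0,0,0,0,0]])

```text
clock: 23.75
eef_pos: [0.5018, 0.233, 0.1758]
orientation: [0.0, 0.794, 0.607, 0.001]
force: [1.8, -1.7, 5.3]
width: 0.0293
gripper_force: 42.7
```

Run:
```python
from h import *
import sol
from scipy.optimize import brentq
f=shot("wrist","w10.png"); s=state(); print(s["clock"],s["eef_pos"],s["force"],s["torque"])
g=cv2.cvtColor(f["frame"],cv2.COLOR_BGR2GRAY).astype(float)
for c in ((236,240),(242,246),(254,260),(260,266)): print(c,np.round(g[168:190,c[0]:c[1]].mean(1)).astype(int))
p0=np.array([.4901,.1914,.1835]); M=R.from_quat(sol.O[[1,2,3,0]]).as_matrix()
P={n:np.array(v[0]) for n,v in sol.D.items()}; P["w10.png"]=s["eef_pos"]
T={"w7.png":164.95,"w8.png":170.7,"w9.png":176.8}
for he in (.137,.142,.147):
  for n in ("w7.png","w8.png","w9.png","w10.png"):
    d=(P[n]-p0)[:2]@M[:2,0]
    th=brentq(lambda t:12e-3*np.sin(t)-12e-3*t*np.cos(t)+he*np.sin(t)-d,-.1,.6)
    e=he-.1327; z=dict(orientation=sol.O,eef_pos=P[n]+[0,0,e])
    F=load(n); print(he,n,"th %.3f"%th,"top %.1f bot %.1f"%(rowof(F,z,th,.048,.104,he)+1.3,rowof(F,z,th,.048,.01,he)+1.2),sol.D.get(n,(0,0,0))[1:])
```

```text
23.8 [0.50177624 0.2329636  0.17583439] [ 1.32456095 -1.13808797  5.10996888] [-0.88896588 -0.40197827  0.06101256]
(236, 240) [ 52  52  54  60  87 125 146 149 139 122 147 177 188 191 194 195 196 194
 186 184 190 192]
(242, 246) [ 53  61  89 125 140 145 148 150 144 128 147 174 184 187 190 192 194 193
 185 182 189 191]
(254, 260) [ 88 131 140 139 138 139 143 150 143 118 120 144 167 186 195 197 197 197
 197 197 197 197]
(260, 266) [118 180 231 229 222 205 195 191 174 135 125 146 169 187 196 197 198 198
 197 198 197 197]
0.137 w7.png th 0.087 top 164.3 bot 150.7 (164.95, 151.0)
0.137 w8.png th 0.193 top 169.3 bot 164.6 (170.7, 164.7)
0.137 w9.png th 0.303 top 175.1 bot 178.9 (176.8, 176.0)
0.137 w10.png th 0.320 top 175.9 bot 181.0 (0, 0)
0.142 w7.png th 0.084 top 164.9 bot 150.8 (164.95, 151.0)
0.142 w8.png th 0.186 top 170.5 bot 164.6 (170.7, 164.7)
0.142 w9.png th 0.292 top 176.8 bot 179.0 (176.8, 176.0)
0.142 w10.png th 0.308 top 177.7 bot 181.1 (0, 0)
0.147 w7.png th 0.081 top 165.4 bot 150.8 (164.95, 151.0)
0.147 w8.png th 0.179 top 171.5 bot 164.7 (170.7, 164.7)
0.147 w9.png th 0.282 top 178.3 bot 179.0 (176.8, 176.0)
0.147 w10.png th 0.297 top 179.3 bot 181.1 (0, 0)
```

Call:
jog_arm(targets=[[0,0,0,0,0],[0,0,0,0,0],[0,0,0,0,0],[0,0,0,0,0],[0,0,0,0,0],[0,0,0,0,0],[0,0,0,0,0],[0,0,0,0,0]])

```text
clock: 24.8
eef_pos: [0.5018, 0.233, 0.1758]
orientation: [0.0, 0.794, 0.607, 0.001]
force: [1.7, -1.8, 5.9]
width: 0.0296
gripper_force: 42.7
```

```bash
python3 -c "
from h import *
s=state(); print(s['clock'],s['eef_pos'],s['force'],s['gripper_force'],np.abs(s['joint_vel']).max()); print(finish_job())"
```

```text
24.8 [0.50178337 0.23298805 0.1758384 ] [ 1.72434114 -1.79321186  5.90206861] 42.722389698028564 0.0015793226100079872
the job is handed in; nothing more can be done
None
```

I turned the stud to zero and handed the job in with the gauge held still on the crown (about 11 N), leaning an estimated 0.31 rad to match the fork read at 0.31; the pointer could not be seen in the fork at the end, so that match rests on arm position and case edges, and no verdict came back.

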